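# Clamp the calibration plate and take the reference shot

### The arm

A 7-joint arm with a two-finger parallel gripper is mounted at the origin on the work surface. World frame = base frame: x ahead of the robot, y to its left, z up, the work surface at z = 0. Lengths are in m, angles in rad, forces in N, time in s.
With the tool pointing down it reaches from about 0.35 to 0.9 m from the base axis. Payload 8.1 kg.
Tool frame: the origin (TCP) lies at the very end of the fingers, on their centre line; the grasp point (between the pads) lies 19 mm behind it; z points along the fingers, y is the line along which they close (so a half turn about z gives the same grasp; the last joint's range is limited). The gripper opens to 85 mm and grips with 20 to 120 N. Pads are 22 mm wide; open, the fingers measure 114 mm over their backs; the gripper's body (76 mm by 85 mm) begins 54 mm behind the grasp point. The pads swing forward as they close: fully open they stand 13 mm farther back than shut.
Start: joints at [-1.296, 0.434, 0.025, 1.573, -0.012, 1.134, -0.075], TCP at [0.231, 0.581, 0.231] pointing down, gripper open.
Joint ranges: [-2.62, 2.62], [-0.44, 2.09], [-1.27, 1.32], [0.08, 2.57], [-1.32, 4.46], [0.12, 2], [-2.74, 2.74]. Speed limits (rad/s): [2.22, 2.22, 3.01, 3.01, 3.14, 3.14, 3.14].

### API

Orientations are given as a unit quaternion [w, x, y, z].
In Python, from rig import monitor, imaging, job gives the robot as it stands. The module is installed in compiled form; this text tells all that it offers.
- The arm moves only by the tool jog_arm, never from a script. Its argument "motion" is one flat list of numbers, 7 for each row, row after row: the shift along the tool's x, y, z in cm, then the turn, a rotation vector about the tool's x, y, z in rad, then the closure, from -1 (fully open) to 1 (shut). In form: [dx, dy, dz, ax, ay, az, jaw, dx, dy, dz, ax, ay, az, jaw, ...]. A call has exactly 10 rows; each row is the pose to reach, as a shift and turn from the pose commanded when the call began, along the tool's axes at that moment; what a row does not reach only later rows make up. A row lasts 1/8 s, in which the tool goes at most 62.5 mm and 10.7 degrees, less where a joint would pass 70% of its speed; a pose out of reach is approached as far as the arm can. A call with a gripper value outside its range is refused whole. The fingers move at their own pace and stop on an object; the grip force is fixed at half the most. Time passes only in rows, so rows that repeat a pose let the fingers close, or fill a call up. It gives the time, the measured TCP pose, the force, the opening and the grip force at its end, in the units of the state.
- monitor.read_state(): the state, without advancing time (a new reading comes with each control period).
- imaging.get_image(name): name is "scene" or "side" or "wrist"; returns a dict with "img" (420x560x3 uint8, red, green, blue), "depth" (420x560 float32, m along the optical axis (not along the pixel's ray), 0 where there is no reading), "fx", "fy", "cx", "cy" (pixels), "world_from_camera" (4x4, takes a point from camera to world coordinates). Camera axes: x right, y down, z forward; pixel columns grow to the right and rows downward; lengths in m; the calibration is good to about 2 mm. A picture is of the moment at which its call begins.
- job.close_job(): hands the job in; it is judged then, once.
The state is a dict: "t": time; "q": joint angles; "qvel": joint speeds; "joint_torque": joint torques, N m; "tcp_pos": TCP position; "ee_rot": TCP orientation; "ft_force": force on the tool from outside, world axes, zero at the start; "ft_torque": the same for the moment, N m; "opening": finger opening in m; "finger_force": force on a finger pad.
Only numpy, scipy, OpenCV 4.12 (cv2) and the standard library are available. Lean on these libraries where they do the work, as an engineer would, in place of code of your own. Each camera call takes 0.05 s, during which the arm holds its last target. There are 200 camera calls.

### The job

Slide the tall dotted calibration plate straight up out of the slotted rack and lower it gently, upright, into the groove of the holding fixture, then let go of it. Push the fixture's sliding jaw against the plate until the plate is tight against the end stop, and then trigger the scanner by pressing the pedal fully down to its stop for about half a second and letting it come back up. Leave the two short plates in the rack, and do not disturb the mouse or the round steel cover.

Things in the scene. Friction and masses are not known exactly. Their poses are not given: they have to be found in the camera images.
- rack: Fixed plywood rack, 155 (x) x 150 (y) x 45 mm high, with three slots running along its y axis, 45 mm apart at rack x = -45, 0 and +45 mm. Each slot is 12 mm wide, 120 mm long and 35 mm deep (floor 10 mm above the bench). Origin: centre of its underside; z up.
- tall_plate: The plate to use: rigid white plate with black dots on both faces, 8 mm thick (its x), 110 mm wide (its y), 140 mm tall (its z), 0.2 to 0.4 kg, standing upright in one of the three slots; it is the tallest, 45 mm taller than the others. Origin: middle of its lower edge, so the top edge is 140 mm above it.
- short_plate_a: Short dotted plate in another slot, 8 x 110 x 95 mm tall, to be left there. Origin: middle of its lower edge.
- short_plate_b: Second short dotted plate in the remaining slot, 8 x 110 x 95 mm tall, to be left there. Origin: middle of its lower edge.
- fixture: Fixed aluminium holding fixture: base plate 90 (x) x 290 (y, from -190 to +100 mm) x 10 mm thick, with two rails along y that form a groove at x = 0, an end stop at the +y end and a sliding jaw at the -y end. Origin: on the bench, in the groove's middle plane; z up.
- groove (a point): Middle of the groove's floor, 10 mm above the bench, at fixture y = +4 mm; axes as the fixture's. The groove is 13 mm wide, its flared lips open to about 28 mm at the mouth, 36 mm above the floor. A plate whose lower edge is centred here clears the jaw and the stop by about 20 mm each.
- end_stop (a point): Foot of the end stop's face, on the groove's floor, at fixture y = +80 mm. The stop is a steel block 50 mm wide, 70 mm high over the bench. A plate tight against it has its centre at fixture y = +25 mm. The open jaw's face is at y = -80 mm (up to 8 mm nearer the stop at the start).
- jaw (a joint): Travel of the sliding jaw in m along the fixture's +y, towards the end stop: 0 fully open, about 0.050 when the plate is clamped against the stop, 0.056 the limit. It stays where it is left; about 2 N moves it.
- jaw_handle (a point): Middle of the top of the jaw's black handle block, 16 (fixture x) x 30 (fixture y) mm, 44 mm tall, top 96 mm above the bench. It lies 72 mm behind the jaw's face and moves with the jaw; its axes are the fixture's.
- pedal_base: Fixed black base of the pedal switch, 130 (x) x 90 (y) x 12 mm. Origin: centre of its underside; z up. The hinge of the treadle runs along y at x = +50, z = 22 mm.
- treadle (a joint): Angle of the steel treadle in rad: 0 up (released), 0.25 fully down at its stop. A spring returns it; the pad needs about 4.5 N to start and 12 N at the stop.
- treadle_pad (a point): Where to press: on top of the treadle, 85 mm from the hinge, towards pedal -x (ribbed rubber end, 70 mm wide in y). About 48 mm above the bench when released, about 27 mm when fully down; press straight down.
- steel_cover: Bystander: round domed steel cover, 90 mm diameter, 25 mm high, lying on the bench. Origin: centre of its underside.
- mouse: Bystander: black computer mouse, 105 x 60 x 31 mm, on the bench. Origin: centre of its underside.
There are look-alikes about, which are no part of the job. Of the things that look like the rack, take the one that is farthest to the robot's left at the start.

How it is judged:
On the way, in this order (a step that is already met when the one before it is completed fails the run):
1. the tall plate has been slid up clear of the rack's slots, upright and held by the fingers (z of tall_plate in the frame of rack above 0.05 m and angle between tall_plate's own z axis and vertical below 0.3 rad and contact force between tall_plate and the fingers above 0.5 N), for 0.1 s.
2. the tall plate stands on the floor of the fixture's groove and has been let go (z of tall_plate in the frame of fixture between 0.006 and 0.014 m and x of tall_plate in the frame of fixture between -0.006 and 0.006 m and y of tall_plate in the frame of fixture between -0.03 and 0.03 m and angle between the y axis of tall_plate and the y axis of fixture, either way round below 0.1 rad and angle between tall_plate's own z axis and vertical below 0.2 rad and contact force between tall_plate and the fingers below 0.1 N), for 0.2 s.
3. the jaw has been closed and the plate is tight against the end stop (z of tall_plate in the frame of fixture between 0.006 and 0.014 m and x of tall_plate in the frame of fixture between -0.006 and 0.006 m and y of tall_plate in the frame of fixture between -0.03 and 0.03 m and angle between the y axis of tall_plate and the y axis of fixture, either way round below 0.1 rad and angle between tall_plate's own z axis and vertical below 0.2 rad and y of tall_plate in the frame of fixture above 0.0215 m and value of joint jaw above 0.046 m), for 0.2 s.
4. the pedal is held fully down (all of step 3 and value of joint treadle above 0.225 rad), for 0.2 s.
At the end, for the whole second after the job is handed in: The tall plate stands at rest on the floor of the fixture's groove (within 4 mm in height and 6 mm across, leaning less than 0.2 rad), within 3.5 mm of the end stop, with the jaw closed on it (joint above 0.046 m); the pedal is up again (below 0.03 rad); both short plates stand in the rack (all of step 3 and linear speed of tall_plate below 0.02 m/s and value of joint treadle below 0.03 rad and z of each of short_plate_a, short_plate_b in the frame of rack below 0.02 m and angle between each of short_plate_a, short_plate_b's own z axis and vertical below 0.2 rad); the robot touches nothing.
It fails at once if the tall plate is dropped (falls freely faster than 0.45 m/s, about 10 mm) (linear speed of tall_plate above 0.45 m/s and contact force between tall_plate and the fingers below 0.1 N).
It fails at once if a short plate is moved by more than 20 mm (distance of any of short_plate_a, short_plate_b from where it was at the start of the episode above 0.02 m).
It fails at once if the mouse or the steel cover is moved by more than 20 mm (distance of any of mouse, steel_cover from where it was at the start of the episode above 0.02 m).
It also fails if it takes over 61 s, if anything falls off the work surface, if the arm or the gripper's body presses on something with over 40 N, if the wrist force passes 120 N, or if a joint passes its speed limit or range.

## Working session

There is one attempt and no reset: what is moved stays moved. The work goes in short steps, Python scripts to look and compute and a tool call to move; the robot and the scene stay as the last step left them, time stands still between calls to the robot, and variables do not carry over. Pictures are saved under pics/ and viewed, at most 10 in all, crops included, and the job is handed in when it is done.

Besides the shell and the picture viewer there is one more tool, called as name(argument=value, ...) on one line, values as JSON. jog_arm: Moves the arm, as the interface text tells. Its arguments: {"type":"object","properties":{"motion":{"type":"array","items":{"type":"number"}}},"required":["motion"]}

```bash
mkdir -p pics; cat > h.py <<'E'
import numpy as np, cv2
from rig import monitor, imaging, job
def get(n,save=None):
    d=imaging.get_image(n)
    if save: cv2.imwrite(f'pics/{save}.png',d['img'][:,:,::-1])
    np.savez(f'{n}.npz',**d)
    return d
def cloud(d):
    z=d['depth']; v,u=np.indices(z.shape)
    p=np.stack([(u-d['cx'])/d['fx']*z,(v-d['cy'])/d['fy']*z,z],-1)
    T=d['world_from_camera']; w=p@T[:3,:3].T+T[:3,3]
    w[z==0]=np.nan
    return w
E
python3 - <<'E'
from h import *
for n in ['scene','side']:
    d=get(n,n+'0'); print(n,d['world_from_camera'].round(3).tolist(),d['fx'])
s=monitor.read_state(); print({k:np.round(v,3) for k,v in s.items()})
E
```

```text
scene [[-0.213, 0.846, -0.488, 1.007], [0.977, 0.179, -0.116, 0.119], [-0.01, -0.501, -0.865, 0.98], [0.0, 0.0, 0.0, 1.0]] 457.8498684971994
side [[-1.0, -0.017, 0.019, 0.482], [-0.025, 0.705, -0.709, 0.718], [-0.001, -0.709, -0.705, 0.815], [0.0, 0.0, 0.0, 1.0]] 397.4112137253604
{'t': np.float64(0.1), 'q': array([-1.296,  0.435,  0.025,  1.574, -0.012,  1.134, -0.075]), 'qvel': array([ 0.001, -0.001,  0.   , -0.002, -0.001,  0.   , -0.   ]), 'joint_torque': array([ 3.0000e-03, -6.7175e+01,  1.0280e+00, -3.1690e+01,  1.6000e-02,
        7.0000e-03, -0.0000e+00]), 'tcp_pos': array([0.23 , 0.581, 0.231]), 'ee_rot': array([-0.   ,  0.188,  0.982, -0.001]), 'ft_force': array([-0.647, -0.148, -0.749]), 'ft_torque': array([ 0.02 ,  0.008, -0.008]), 'finger_force': np.float64(0.0), 'opening': np.float64(0.085)}
```

View pics/scene0.png

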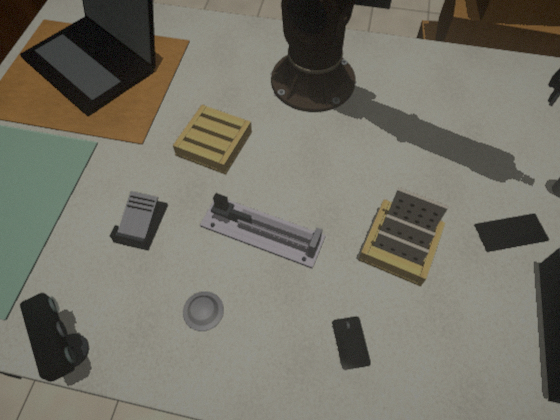

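View pics/side0.png

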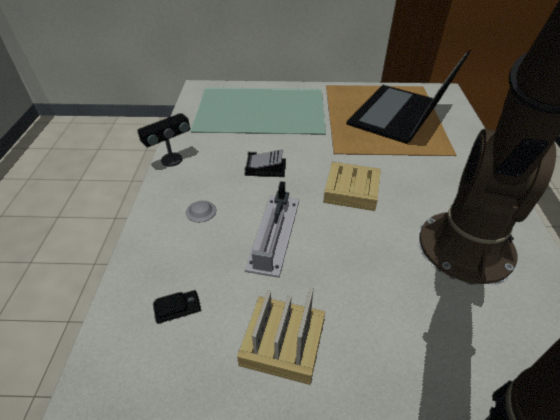

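The scene view shows the loaded rack at px (405,235), which is the left one at y>0. The fixture is at (262,230), with its handle at (220,203) and end stop at (314,243). The pedal is at (140,220), the cover at (203,310) and a dark mouse-like box at (350,342). The side view agrees, and the tall plate is the one nearest the base.

```bash
cat > m.py <<'E'
from h import *
def ra(P):
    (c,s,a)=cv2.minAreaRect((P*1000).astype(np.float32)); b=cv2.boxPoints((c,s,a)); 
    return np.round(c,1),np.round(s,1),round(a,1)
for n in ['scene','side']:
    d=dict(np.load(n+'.npz')); w=cloud(d); hsv=cv2.cvtColor(d['img'],cv2.COLOR_RGB2HSV)
    z=w[...,2]; x=w[...,0]; y=w[...,1]
    print('==',n,'bench z',np.nanmedian(z[(x>.4)&(x<.7)&(y<.2)&(y>-.2)]))
    m=((z>.008)&(x>.25)&(x<.95)&(y>-.5)&(y<.5)).astype(np.uint8)
    k,lab,st,ce=cv2.connectedComponentsWithStats(m)
    for i in range(1,k):
        if st[i,4]<150: continue
        q=lab==i; P=w[q]; print(i,'px',ce[i].round(),st[i,4],'zmax',np.nanmax(P[:,2]).round(3),ra(P[:,:2]))
        for lo,hi in [(.006,.016),(.040,.050),(.05,.062),(.064,.075),(.09,.1),(.1,.109),(.144,.155)]:
            s=P[(P[:,2]>lo)&(P[:,2]<hi)]
            if len(s)>15: print('   z',lo,hi,len(s),s.mean(0).round(3),*ra(s[:,:2]))
E
python3 m.py
```

```text
== scene bench z 0.0007289515793003631
2 px [210. 143.] 2553 zmax 0.051 (array([ 298.7, -220.4]), array([154.3, 131. ]), 78.1)
   z 0.006 0.016 138 [ 0.342 -0.201  0.012] [ 338.6 -195.2] [ 95.6 196.7] 29.1
   z 0.04 0.05 1748 [ 0.309 -0.218  0.045] [ 298.6 -221.2] [152.7 128.3] 78.1
21 px [405. 235.] 5378 zmax 0.154 (array([486.7, 295. ]), array([150.3, 158.9]), 76.6)
   z 0.006 0.016 122 [0.561 0.278 0.012] [561.3 276.6] [148.2   4.3] 76.4
   z 0.04 0.05 1800 [0.511 0.288 0.045] [486.4 294.9] [150.3 157.7] 76.3
   z 0.05 0.062 408 [0.489 0.295 0.056] [489.8 286.4] [132.5 120.6] 68.9
   z 0.064 0.075 390 [0.489 0.294 0.07 ] [490.  294.2] [110.1  94.6] 76.1
   z 0.09 0.1 385 [0.491 0.295 0.095] [489.9 294.6] [110.3  95.9] 75.7
   z 0.1 0.109 542 [0.497 0.293 0.104] [490.4 294.4] [109.5  94.6] 75.7
   z 0.144 0.155 241 [0.445 0.307 0.149] [444.  306.4] [109.3  10.8] 76.4
22 px [139. 220.] 2006 zmax 0.056 (array([ 558. , -323.5]), array([ 91.4, 130.1]), 88.1)
   z 0.006 0.016 492 [ 0.569 -0.303  0.012] [ 558.  -322.9] [ 89.9 130.3] 87.9
   z 0.04 0.05 397 [ 0.539 -0.322  0.045] [ 535.  
[... 2952 characters left out ...]
array([153.3, 155.1]), 76.5)
   z 0.006 0.016 134 [0.493 0.358 0.012] [489.7 298.9] [143.2 153.5] 76.6
   z 0.04 0.05 3449 [0.488 0.307 0.045] [489.1 294.1] [152.2 155.1] 76.4
   z 0.05 0.062 135 [0.5   0.309 0.056] [488.3 297.7] [106.7  96.7] 75.3
   z 0.064 0.075 136 [0.499 0.309 0.07 ] [487.9 297.3] [106.5  96.3] 75.1
   z 0.09 0.1 133 [0.498 0.309 0.095] [488.6 298.3] [106.4  97.2] 75.3
   z 0.1 0.109 444 [0.508 0.294 0.105] [489.4 294.8] [112.6  98.2] 76.4
   z 0.144 0.155 226 [0.446 0.31  0.15 ] [445.7 306.6] [110.7   8.2] 76.8
16 px [175. 305.] 1071 zmax 0.036 (array([739.7, 213.6]), array([104.9,  59.9]), 21.8)
   z 0.006 0.016 413 [0.725 0.219 0.013] [739.7 213.6] [104.9  59.9] 21.8
```

jog_arm(motion=[-6,-3.5,0,0,0,0.18,-1,-12,-7,0,0,0,0.36,-1,-18,-10.5,0,0,0,0.54,-1,-24,-14,0,0,0,0.72,-1,-28,-16.4,0,0,0,0.9,-1,-30.1,-17.6,0,0,0,1.08,-1,-30.1,-17.6,0,0,0,1.26,-1,-30.1,-17.6,0,0,0,1.43,-1,-30.1,-17.6,0,0,0,1.43,-1,-30.1,-17.6,0,0,0,1.43,-1])

```text
t: 1.35
tcp_pos: [0.4452, 0.3064, 0.2312]
ee_rot: [0.0, 0.784, 0.62, -0.0]
ft_force: [0.0, 0.5, 0.2]
opening: 0.0857
finger_force: 0.0
```

```bash
cat >> h.py <<'E'
from scipy.spatial.transform import Rotation as Ro
def pose():
    s=monitor.read_state(); w,x,y,z=s['ee_rot']; R=Ro.from_quat([x,y,z,w]).as_matrix(); return s['tcp_pos'],R,s
def rect(P):
    (c,s,a)=cv2.minAreaRect((P*1000).astype(np.float32)); 
    if s[0]<s[1]: s=s[::-1]; a+=90
    a=(a+0)%180
    return np.round(c,1),np.round(s,1),round(a,2)
E
python3 - <<'E'
from h import *
d=get('wrist','wrist1'); w=cloud(d); p,R,s=pose(); print(p,R.round(3).tolist(),s['q'].round(2),s['ft_force'])
for lo,hi in[(.14,.158),(.04,.05),(.1,.109)]:
    q=(w[...,2]>lo)&(w[...,2]<hi)&(abs(w[...,0]-.45)<.15)&(abs(w[...,1]-.3)<.15)
    if q.sum()>30: print(lo,q.sum(),w[q].mean(0),rect(w[q][:,:2]))
E
```

```text
[0.4452224  0.30639176 0.23121368] [[0.231, 0.973, -0.0], [0.973, -0.231, -0.0], [-0.0, -0.0, -1.0]] [-1.03  0.3   0.42  1.81 -0.14  1.06 -0.79] [ 0.01245483  0.44230418 -0.30641114]
0.14 1872 [0.44593951 0.31081031 0.149267  ] (array([444.8, 305.8]), array([110.5,   7.8]), 76.83)
0.04 17302 [0.4824358  0.30606535 0.04442151] (array([488.2, 293.6]), array([154.4, 150.7]), 166.55)
0.1 3031 [0.51071342 0.2929049  0.10412406] (array([488.5, 294.8]), array([111.6,  97.9]), 76.64)
```

View pics/wrist1.png

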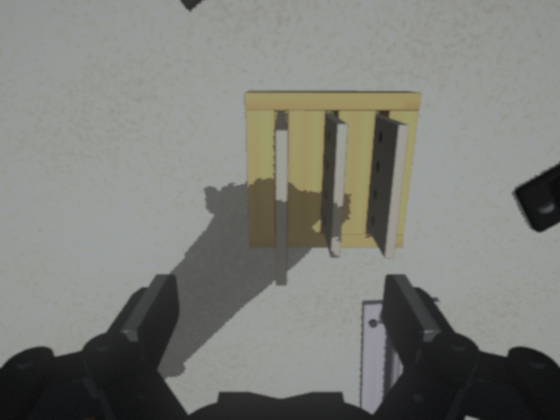

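The wrist view shows the tall plate's edge at column 281, between the fingers. The tool is within 1 mm and 0.2° of it, so I'm descending to grip.

jog_arm(motion=[0,0,3,0,0,0,-1,0,0,6,0,0,0,-1,0,0,8.5,0,0,0,-1,0,0,10.5,0,0,0,-1,0,0,11.4,0,0,0,-1,0,0,11.4,0,0,0,-1,0,0,11.4,0,0,0,1,0,0,11.4,0,0,0,1,0,0,11.4,0,0,0,1,0,0,11.4,0,0,0,1])

```text
t: 2.65
tcp_pos: [0.4454, 0.3064, 0.1175]
ee_rot: [-0.0, 0.786, 0.619, 0.0]
ft_force: [-0.0, 0.3, -0.9]
opening: 0.0123
finger_force: 0.0
```

jog_arm(motion=[0,0,0,0,0,0,1,0,0,0,0,0,0,1,0,0,0,0,0,0,1,0,0,-0.5,0,0,0,1,0,0,-1,0,0,0,1,0,0,-1.5,0,0,0,1,0,0,-2,0,0,0,1,0,0,-2.5,0,0,0,1,0,0,-3,0,0,0,1,0,0,-3,0,0,0,1])

```text
t: 3.9
tcp_pos: [0.4456, 0.3065, 0.1478]
ee_rot: [-0.0, 0.786, 0.619, 0.0]
ft_force: [-0.1, 0.3, -2.9]
opening: 0.0068
finger_force: 58.5
```

jog_arm(motion=[0,0,-1,0,0,0,1,0,0,-2,0,0,0,1,0,0,-3,0,0,0,1,0,0,-4,0,0,0,1,0,0,-5,0,0,0,1,0,0,-6,0,0,0,1,0,0,-7,0,0,0,1,0,0,-8.5,0,0,0,1,0,0,-10,0,0,0,1,0,0,-10,0,0,0,1])

```text
t: 5.15
tcp_pos: [0.4462, 0.3068, 0.2488]
ee_rot: [-0.0, 0.786, 0.619, 0.001]
ft_force: [-0.3, 1.0, -4.4]
opening: 0.0072
finger_force: 58.6
```

```bash
python3 - <<'E'
from h import *
p,R,s=pose(); print(p,R.round(4).tolist(),s['finger_force'],s['opening'])
np.save('R.npy',R)
for n in ['side','scene','wrist']:
    d=get(n); w=cloud(d)
    q=(w[...,2]>.13)&(w[...,2]<.285)
    L=(w-p)@R   # tool axes
    q&=(abs(L[...,0])<.075)&(abs(L[...,1])<.012)
    if n!='wrist': q&=L[...,2]>0.012
    P=L[q]; print(n,q.sum())
    if q.sum()<50: continue
    print(' tool-frame rng',np.percentile(P,[1,50,99],axis=0).round(4).tolist())
    if n=='scene' or n=='side': print(' rect xz',rect(P[:,[0,2]]), 'plane fit y=a+bx+cz',np.linalg.lstsq(np.c_[np.ones(len(P)),P[:,0],P[:,2]],P[:,1],rcond=None)[0].round(4))
E
```

```text
[0.44615537 0.30675842 0.24884622] [[0.2348, 0.972, 0.002], [0.972, -0.2348, 0.0019], [0.0023, 0.0015, -1.0]] 58.582454323768616 0.007166879070370985
side 315
 tool-frame rng [[-0.0492, -0.0043, 0.013], [0.0421, -0.0039, 0.0603], [0.0557, 0.0035, 0.1053]]
 rect xz (array([ 1.1, 59.6]), array([110. ,  94.2]), 179.2) plane fit y=a+bx+cz [-0.0042  0.0451  0.0069]
scene 1571
 tool-frame rng [[-0.0543, -0.0016, 0.0127], [0.0004, 0.0008, 0.0571], [0.0532, 0.0032, 0.1063]]
 rect xz (array([-0.5, 61.4]), array([109.8,  98.8]), 179.8) plane fit y=a+bx+cz [ 0.0011 -0.0002 -0.0042]
wrist 8062
 tool-frame rng [[-0.0338, -0.0111, -0.0356], [0.0109, -0.0014, -0.03], [0.0539, 0.0111, 0.0782]]
```

jog_arm(motion=[-1.5,0.9,0,0,0,0,1,-4.5,2.6,0,0,0,-0.02,1,-8.5,4.8,0,0,0,-0.04,1,-12.5,7.1,0,0,0,-0.057,1,-16.5,9.3,0,0,0,-0.057,1,-20.5,11.6,0,0,0,-0.057,1,-23.5,13.3,0,0,0,-0.057,1,-25.5,14.4,0,0,0,-0.057,1,-26.1,14.8,0,0,0,-0.057,1,-26.1,14.8,0,0,0,-0.057,1])

```text
t: 6.55
tcp_pos: [0.5277, 0.0175, 0.2471]
ee_rot: [-0.0, 0.768, 0.64, -0.0]
ft_force: [-0.2, 0.2, -3.9]
opening: 0.0072
finger_force: 58.5
```

```bash
cat > f.py <<'E'
from h import *
import sys
p,R,s=pose(); print(p.round(4),R.round(4).tolist(),s['finger_force'])
y=np.array([np.cos(np.radians(79.7)),np.sin(np.radians(79.7))]); x=np.array([y[1],-y[0]]); O=np.array([.5276,.014])
for n in ['side','scene','wrist']:
    d=get(n,n+sys.argv[1]); w=cloud(d); L=(w-p)@R
    F=np.stack([(w[...,:2]-O)@x,(w[...,:2]-O)@y,w[...,2]],-1)
    q=(abs(L[...,0])<.075)&(abs(L[...,1])<.012)&(L[...,2]>.012)&(F[...,2]>.08)
    if n=='wrist': q=(abs(L[...,0])<.075)&(abs(L[...,1])<.012)&(F[...,2]>.26)
    P=F[q]
    if len(P)>50: print(n,'plate fix x,y,z',np.percentile(P,[1,10,50,90,99],axis=0).T.round(4).tolist(), 'x=a+by+cz',np.linalg.lstsq(np.c_[np.ones(len(P)),P[:,1],P[:,2]],P[:,0],rcond=None)[0].round(4))
    for nm,q in [('base',(F[...,2]>.006)&(F[...,2]<.014)&(abs(F[...,0])<.06)&(F[...,1]>-.22)&(F[...,1]<.12)),
                 ('stop',(F[...,2]>.066)&(F[...,2]<.074)&(abs(F[...,0])<.04)&(F[...,1]>.06)&(F[...,1]<.12)),
                 ('rails',(F[...,2]>.035)&(F[...,2]<.05)&(abs(F[...,0])<.05)&(F[...,1]>-.07)&(F[...,1]<.07)),
                 ('handle',(F[...,2]>.09)&(F[...,2]<.1)&(abs(F[...,0])<.03)&(F[...,1]>-.18)&(F[...,1]<-.1))]:
        if q.sum()>20: print(n,nm,q.sum(),'rect',rect(F[q][:,:2]),np.percentile(F[q],[2,98],axis=0).T.round(4).tolist())
E
python3 f.py 2
```

```text
[0.5277 0.0175 0.2471] [[0.1801, 0.9837, -0.0006], [0.9837, -0.1801, 0.0], [-0.0001, -0.0006, -1.0]] 58.51793825626373
side plate fix x,y,z [[-0.0053, -0.005, -0.0045, -0.0001, 0.0026], [-0.0457, -0.0316, 0.0266, 0.0582, 0.0596], [0.1414, 0.1508, 0.1891, 0.2238, 0.2331]] x=a+by+cz [-0.0039  0.0324 -0.0026]
side base 1299 rect (array([  1.2, -45.7]), array([291.8,  90.3]), 89.9) [[-0.0432, 0.0447], [-0.178, 0.0985], [0.0069, 0.0136]]
side stop 111 rect (array([ 0.7, 86.6]), array([48.8, 16.3]), 179.97) [[-0.0232, 0.0244], [0.0789, 0.0938], [0.0668, 0.073]]
side rails 288 rect (array([ 1.2, -4.7]), array([130.6,  34.6]), 89.91) [[-0.0154, 0.0177], [-0.0673, 0.0562], [0.0353, 0.0489]]
side handle 51 rect (array([   1.1, -146.5]), array([32.3, 15.3]), 93.89) [[-0.0071, 0.0081], [-0.1622, -0.1307], [0.0908, 0.0989]]
scene plate fix x,y,z [[-0.0019, -0.0007, 0.0004, 0.0014, 0.0023], [-0.0491, -0.0388, 0.0066, 0.0504, 0.0594], [0.1415, 0.1513, 0.191, 0.2272, 0.2344]] x=a+by+cz [-0.0003 -0.0026  0.0035]
scene base 2072 rect (array([ -5.1, -38.9]), array([317.4, 102.9]), 89.24) [[-0.0452, 0.0
[... 306 characters left out ...]
andle 92 rect (array([  -0.7, -146. ]), array([29.1, 15.6]), 92.21) [[-0.0082, 0.0067], [-0.1601, -0.1315], [0.0902, 0.0985]]
wrist plate fix x,y,z [[-0.0122, -0.0097, -0.0009, 0.0086, 0.0113], [-0.0268, -0.0018, 0.0173, 0.0427, 0.0592], [0.2627, 0.2779, 0.2909, 0.3269, 0.3322]] x=a+by+cz [-0.0092  0.0011  0.0285]
wrist base 9823 rect (array([  0.6, -15.3]), array([228. ,  90.2]), 90.0) [[-0.0433, 0.0444], [-0.1163, 0.0968], [0.0078, 0.0114]]
wrist stop 1056 rect (array([ 0.4, 85.7]), array([49.2, 13.7]), 0.03) [[-0.0232, 0.0241], [0.0789, 0.0925], [0.0678, 0.0709]]
wrist rails 1963 rect (array([0.5, 0. ]), array([139.9,  34.1]), 90.05) [[-0.0162, 0.0173], [-0.0646, 0.0684], [0.0358, 0.047]]
```

View pics/wrist2.png

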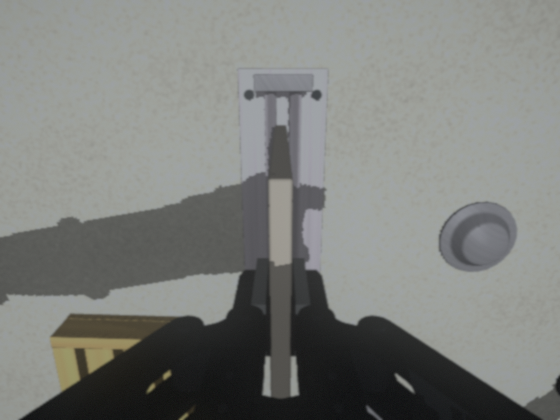

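The wrist view shows the plate held square over the groove, at column 280, with the stop at rows 75–95. The plate sits about 1.5 mm towards -x, so I'll shift it +0.15 cm along tool y while lowering.

jog_arm(motion=[0,0.15,1.5,0,0,0,1,0,0.15,3.5,0,0,0,1,0,0.15,5.5,0,0,0,1,0,0.15,7.5,0,0,0,1,0,0.15,8.5,0,0,0,1,0,0.15,9,0,0,0,1,0,0.15,9.5,0,0,0,1,0,0.15,10,0,0,0,1,0,0.15,10.5,0,0,0,1,0,0.15,10.5,0,0,0,1])

```text
t: 7.95
tcp_pos: [0.5292, 0.0176, 0.142]
ee_rot: [-0.0, 0.768, 0.641, -0.0]
ft_force: [-0.6, -0.4, -3.5]
opening: 0.0075
finger_force: 58.5
```

```bash
python3 f.py 3; python3 -c "
import cv2;a=cv2.imread('pics/scene3.png')[170:290,180:340];b=cv2.imread('pics/wrist3.png')[40:340,180:400]
cv2.imwrite('pics/c3.png',cv2.hconcat([cv2.resize(a,(400,300)),cv2.resize(b,(220*1,300))]))"
```

```text
[0.5292 0.0176 0.142 ] [[0.1791, 0.9838, -0.0005], [0.9838, -0.1791, -0.0], [-0.0001, -0.0005, -1.0]] 58.45524787902832
side plate fix x,y,z [[-0.0037, -0.0034, -0.0029, 0.0016, 0.0039], [-0.049, -0.0228, 0.0316, 0.0583, 0.06], [0.0802, 0.084, 0.1029, 0.1228, 0.1289]] x=a+by+cz [-0.0016  0.0346 -0.0118]
side base 1191 rect (array([  1.3, -44.2]), array([291.5,  90.4]), 89.97) [[-0.0432, 0.0447], [-0.1802, 0.099], [0.007, 0.0134]]
side stop 110 rect (array([ 1.2, 86.4]), array([49.9, 15.6]), 179.75) [[-0.0229, 0.0243], [0.0787, 0.0941], [0.0666, 0.0729]]
side rails 200 rect (array([ 0.9, -4.4]), array([130.4,  34.3]), 89.75) [[-0.0155, 0.0179], [-0.0666, 0.0589], [0.0358, 0.0492]]
side handle 27 rect (array([  -2.6, -141. ]), array([28.9, 10.7]), 60.65) [[-0.0063, 0.0069], [-0.1543, -0.1292], [0.0908, 0.0989]]
scene plate fix x,y,z [[-0.0009, 0.0012, 0.0022, 0.0032, 0.0039], [-0.0497, -0.0402, 0.0115, 0.0509, 0.0586], [0.081, 0.085, 0.1037, 0.1228, 0.1291]] x=a+by+cz [ 0.0022 -0.0031 -0.0003]
scene base 1891 rect (array([ -1.4, -51.9]), array([302.6,  92.3]), 90.06) [[-0.0441, 0.0436], [-0.1864, 0.0969], [0.0066, 0.0135]]
scene stop 131 rect (array([-0.5, 86.6]), array([50.6, 14.1]), 179.92) [[-0.025, 0.0235], [0.0797, 0.0934], [0.0668, 0.0726]]
scene rails 373 rect (array([-1. , -0.1]), array([139.7,  35.1]), 90.1) [[-0.0165, 0.0154], [-0.0672, 0.068], [0.0352, 0.0492]]
scene handle 88 rect (array([  -1.2, -145.8]), array([30. , 17.2]), 89.22) [[-0.0085, 0.0072], [-0.1603, -0.1315], [0.0905, 0.0986]]
wrist base 13935 rect (array([ 0.5, -4.4]), array([206. ,  90.3]), 90.08) [[-0.0435, 0.0444], [-0.079, 0.0971], [0.008, 0.0113]]
wrist stop 2270 rect (array([ 0.3, 85.9]), array([50.1, 13.5]), 179.96) [[-0.0235, 0.0242], [0.0792, 0.0926], [0.068, 0.0708]]
wrist rails 4004 rect (array([ 0.4, 14.6]), array([110.7,  34. ]), 90.03) [[-0.0161, 0.017], [-0.0355, 0.0683], [0.0358, 0.0468]]
```

View pics/c3.png

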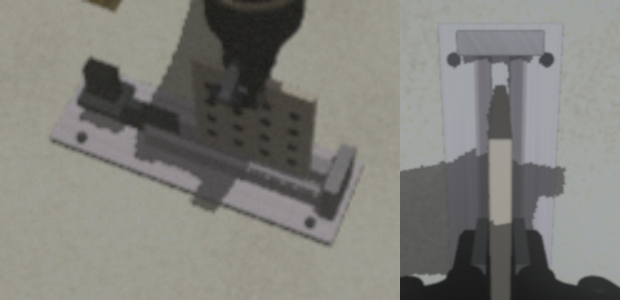

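The plate is inside the groove mouth and centred to within about 1 mm, at crop px (500,180). Lowering slowly now.

jog_arm(motion=[0,0.05,0.3,0,0,0,1,0,0.05,0.6,0,0,0,1,0,0.05,0.9,0,0,0,1,0,0.05,1.2,0,0,0,1,0,0.05,1.5,0,0,0,1,0,0.05,1.8,0,0,0,1,0,0.05,2,0,0,0,1,0,0.05,2.2,0,0,0,1,0,0.05,2.3,0,0,0,1,0,0.05,2.3,0,0,0,1])

```text
t: 9.35
tcp_pos: [0.5299, 0.0175, 0.1193]
ee_rot: [-0.0, 0.768, 0.641, -0.0]
ft_force: [-0.2, 0.3, -3.9]
opening: 0.0069
finger_force: 58.6
```

jog_arm(motion=[0,0,0.05,0,0,0,1,0,0,0.1,0,0,0,1,0,0,0.15,0,0,0,1,0,0,0.2,0,0,0,1,0,0,0.22,0,0,0,1,0,0,0.22,0,0,0,1,0,0,0.22,0,0,0,1,0,0,0.22,0,0,0,1,0,0,0.22,0,0,0,1,0,0,0.22,0,0,0,1])

```text
t: 10.6
tcp_pos: [0.5302, 0.0175, 0.1176]
ee_rot: [0.0, 0.768, 0.641, 0.0]
ft_force: [-2.0, -0.2, 5.2]
opening: 0.0071
finger_force: 59.8
```

Floor contact shows as about +9 N. Releasing and rising.

jog_arm(motion=[0,0,0,0,0,0,0.7,0,0,0,0,0,0,0.4,0,0,0,0,0,0,0,0,0,0,0,0,0,-0.4,0,0,0,0,0,0,-0.4,0,0,-1,0,0,0,-0.4,0,0,-3,0,0,0,-0.4,0,0,-6,0,0,0,-0.4,0,0,-10,0,0,0,-0.4,0,0,-10,0,0,0,-0.4])

```text
t: 11.85
tcp_pos: [0.5319, 0.0173, 0.2205]
ee_rot: [0.001, 0.768, 0.641, 0.003]
ft_force: [-1.0, -0.1, -0.4]
opening: 0.0596
finger_force: 0.0
```

```bash
python3 - <<'E'
from h import *
p,R,s=pose(); print(p,s['ft_force'],s['opening'],R.round(3).tolist())
y=np.array([np.cos(np.radians(79.7)),np.sin(np.radians(79.7))]); x=np.array([y[1],-y[0]]); O=np.array([.5276,.014])
for n in ['wrist','scene','side']:
    d=get(n,n+'4'); w=cloud(d)
    F=np.stack([(w[...,:2]-O)@x,(w[...,:2]-O)@y,w[...,2]],-1)
    for lo,hi in [(.143,.158),(.08,.14)]:
        q=(abs(F[...,0])<.03)&(abs(F[...,1])<.09)&(F[...,2]>lo)&(F[...,2]<hi)
        if q.sum()>30: print(n,lo,q.sum(),rect(F[q][:,:2]),np.percentile(F[q],[2,50,98],axis=0).T.round(4).tolist())
    q=(F[...,2]>.09)&(F[...,2]<.1)&(abs(F[...,0])<.03)&(F[...,1]>-.18)&(F[...,1]<-.1)
    if q.sum()>20: print('handle',np.percentile(F[q],[2,98],axis=0).T.round(4).tolist())
E
```

```text
[0.53186726 0.01726764 0.22054194] [-0.99159286 -0.1253107  -0.39223984] 0.05957148598382368 [[0.179, 0.984, 0.006], [0.984, -0.179, 0.001], [0.002, 0.006, -1.0]]
wrist 0.143 2013 (array([1.1, 3.6]), array([110.1,   7.6]), 90.07) [[-0.0026, 0.0011, 0.0049], [-0.048, 0.0106, 0.0574], [0.1478, 0.1494, 0.1507]]
wrist 0.08 124 (array([ 1.4, 58. ]), array([8.1, 1.1]), 178.56) [[-0.0024, 0.0015, 0.0052], [0.0577, 0.0583, 0.0585], [0.0806, 0.1145, 0.138]]
handle [[-0.007, 0.0077], [-0.1602, -0.1319], [0.0907, 0.0965]]
scene 0.143 238 (array([0.1, 4.4]), array([109.3,  12.1]), 88.91) [[-0.0045, 0.0015, 0.0045], [-0.0482, 0.0059, 0.0573], [0.1435, 0.1492, 0.153]]
scene 0.08 640 (array([3.2, 4.2]), array([110.3,   8.7]), 92.15) [[0.0013, 0.0031, 0.0047], [-0.0483, 0.0056, 0.0583], [0.0816, 0.1109, 0.1388]]
handle [[-0.0087, 0.0071], [-0.1606, -0.1319], [0.0914, 0.0985]]
side 0.143 128 (array([2.5, 5.4]), array([110.1,   8.5]), 89.63) [[-0.0016, 0.0015, 0.0065], [-0.0481, 0.0091, 0.0584], [0.1441, 0.1499, 0.1529]]
side 0.08 228 (array([1. , 7.3]), array([107.4,   8. ]), 88.54) [[-0.0019, -0.0012, 0.0058], [-0.0451, 0.0224, 0.0598], [0.0816, 0.1113, 0.1379]]
```

The plate is standing in the groove with its top at 0.1495, 0.6 mm off centre, at y = +4 mm. Next I'll go behind the jaw handle with the fingers shut.

jog_arm(motion=[-4,-0.1,0,0,0,0,1,-8,-0.15,0,0,0,0,1,-13,-0.15,0,0,0,0,1,-17.5,-0.15,0,0,0,0,1,-19.9,-0.15,2,0,0,0,1,-19.9,-0.15,6,0,0,0,1,-19.9,-0.15,10,0,0,0,1,-19.9,-0.15,13,0,0,0,1,-19.9,-0.15,15,0,0,0,1,-19.9,-0.15,15,0,0,0,1])

```text
t: 13.25
tcp_pos: [0.4909, -0.1776, 0.0651]
ee_rot: [-0.002, 0.768, 0.641, -0.002]
ft_force: [-0.4, -0.3, 1.6]
opening: 0.0001
finger_force: 0.0
```

```bash
python3 - <<'E'
from h import *
p,R,s=pose(); print(p,s['ft_force'],s['opening'],R.round(3).tolist())
y=np.array([np.cos(np.radians(79.7)),np.sin(np.radians(79.7))]); x=np.array([y[1],-y[0]]); O=np.array([.5276,.014])
print((p[:2]-O)@x,(p[:2]-O)@y)
for n in ['scene','side']: get(n,n+'5')
E
python3 -c "
import cv2;a=cv2.imread('pics/scene5.png')[150:290,160:340];b=cv2.imread('pics/side5.png')[120:290,200:340]
cv2.imwrite('pics/c5.png',cv2.hconcat([cv2.resize(a,(450,350)),cv2.resize(b,(300,350))]))"
```

```text
[ 0.49090697 -0.17763374  0.06511408] [-0.35059436 -0.26602552  1.55501987] 0.000102859133445568 [[0.18, 0.984, -0.005], [0.984, -0.18, 0.001], [-0.0, -0.005, -1.0]]
-0.001837182063004733 -0.1951063668536679
```

View pics/c5.png

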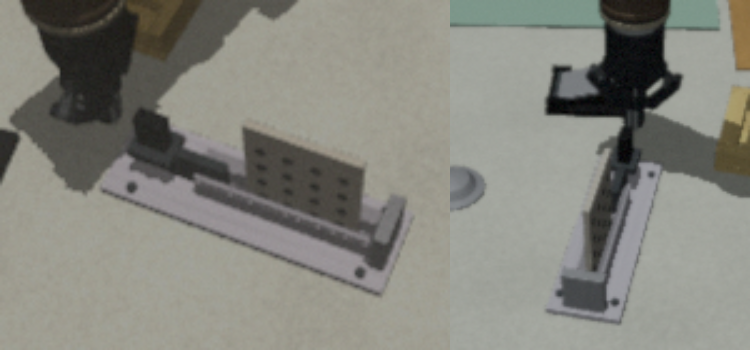

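The fingers hang behind the handle in line with it, and the plate stands upright. Pushing +y now.

jog_arm(motion=[0.8,0.2,0,0,0,0,1,1.6,0.2,0,0,0,0,1,2.2,0.2,0,0,0,0,1,2.8,0.2,0,0,0,0,1,3.4,0.2,0,0,0,0,1,4,0.2,0,0,0,0,1,4.6,0.2,0,0,0,0,1,5.2,0.2,0,0,0,0,1,5.8,0.2,0,0,0,0,1,6.1,0.2,0,0,0,0,1])

```text
t: 14.6
tcp_pos: [0.5059, -0.118, 0.0671]
ee_rot: [0.0, 0.768, 0.641, 0.0]
ft_force: [0.7, -3.8, 1.8]
opening: -0.0
finger_force: 1.7
```

jog_arm(motion=[0.1,0,0,0,0,0,1,0.2,0,0,0,0,0,1,0.3,0,0,0,0,0,1,0.4,0,0,0,0,0,1,0.5,0,0,0,0,0,1,0.5,0,0,0,0,0,1,0.5,0,0,0,0,0,1,0.5,0,0,0,0,0,1,0.5,0,0,0,0,0,1,0.5,0,0,0,0,0,1])

```text
t: 15.85
tcp_pos: [0.5066, -0.1138, 0.0671]
ee_rot: [0.0, 0.768, 0.641, -0.0]
ft_force: [1.2, -5.9, 1.2]
opening: 0.0002
finger_force: 2.4
```

```bash
cat > g.py <<'E'
from h import *
p,R,s=pose(); print(p,s['ft_force'],R.round(3).tolist())
y=np.array([np.cos(np.radians(79.7)),np.sin(np.radians(79.7))]); x=np.array([y[1],-y[0]]); O=np.array([.5276,.014])
print((p[:2]-O)@x,(p[:2]-O)@y)
for n in ['scene','side','wrist']:
    d=get(n,n+'g'); w=cloud(d)
    F=np.stack([(w[...,:2]-O)@x,(w[...,:2]-O)@y,w[...,2]],-1)
    for nm,q in [('plate',(abs(F[...,0])<.012)&(abs(F[...,1]-.02)<.09)&(F[...,2]>.08)&(F[...,2]<.16)),('top',(abs(F[...,0])<.012)&(abs(F[...,1]-.02)<.09)&(F[...,2]>.14)&(F[...,2]<.16)),
      ('stop',(F[...,2]>.06)&(F[...,2]<.074)&(abs(F[...,0])<.026)&(abs(F[...,0])>.012)&(F[...,1]>.06)&(F[...,1]<.12)),('handle',(F[...,2]>.085)&(F[...,2]<.1)&(abs(F[...,0])<.02)&(F[...,1]>-.18)&(F[...,1]<-.07))]:
        if q.sum()>20: print(n,nm,q.sum(),np.percentile(F[q],[2,98],axis=0).T.round(4).tolist(),rect(F[q][:,:2]))
E
python3 g.py
```

```text
[ 0.50663127 -0.11378295  0.06713126] [ 1.17456393 -5.90617372  1.22149744] [[0.179, 0.984, 0.0], [0.984, -0.179, -0.0], [-0.0, 0.0, -1.0]]
0.002217053289977261 -0.12947299155086875
scene plate 921 [[-0.0033, 0.0051], [-0.028, 0.0787], [0.0815, 0.1518]] (array([ 0.2, 24.7]), array([110.2,  11.6]), 89.62)
scene top 285 [[-0.0044, 0.0051], [-0.0271, 0.0774], [0.1407, 0.1529]] (array([ 0. , 24.9]), array([108.6,  11.1]), 89.41)
scene stop 77 [[-0.0249, 0.0241], [0.0798, 0.0934], [0.0627, 0.0729]] (array([-0.6, 86.7]), array([50.1, 14.2]), 179.07)
scene handle 125 [[-0.0087, 0.0113], [-0.122, -0.0878], [0.0858, 0.099]] (array([ 1.000e-01, -1.061e+02]), array([37.6, 20.4]), 98.4)
side plate 386 [[-0.0021, 0.0058], [-0.0292, 0.0799], [0.0823, 0.1523]] (array([ 2.1, 25.4]), array([112.1,   9. ]), 89.8)
side top 147 [[-0.002, 0.0059], [-0.0268, 0.0796], [0.141, 0.1528]] (array([ 2.2, 25.4]), array([112.1,   8.7]), 89.87)
side stop 77 [[-0.0237, 0.0244], [0.0804, 0.0948], [0.0601, 0.0731]] (array([ 0.5, 86.5]), array([49. , 17.7]), 178.64)
side handle 89 [[-0.0113, 0.0134], [-0.1247, -0.0862], [0.086, 0.0994]] (array([   0., -105.]), array([40.4, 25.3]), 93.17)
wrist plate 1072 [[-0.0023, 0.005], [-0.0313, -0.0307], [0.0825, 0.1335]] (array([  1.4, -30.8]), array([8. , 1.5]), 178.95)
wrist handle 4811 [[-0.0106, 0.0133], [-0.1225, -0.0881], [0.0863, 0.0988]] (array([   1.3, -105.4]), array([35.7, 27.2]), 90.0)
```

jog_arm(motion=[0.1,0,0,0,0,0,1,0.2,0,0,0,0,0,1,0.3,0,0,0,0,0,1,0.4,0,0,0,0,0,1,0.4,0,0,0,0,0,1,0.4,0,0,0,0,0,1,0.4,0,0,0,0,0,1,0.4,0,0,0,0,0,1,0.4,0,0,0,0,0,1,0.4,0,0,0,0,0,1])

```text
t: 17.25
tcp_pos: [0.5066, -0.1137, 0.0672]
ee_rot: [0.002, 0.769, 0.639, -0.001]
ft_force: [-1.2, -16.7, -1.2]
opening: -0.0004
finger_force: 8.6
```

The jaw stalled at 17 N, so the plate is clamped. Backing off and moving over the pedal pad.

jog_arm(motion=[-1,0,0,0,0,0,1,-3,0,0,0,0,0,1,-5,0,-1.5,0,0,0,1,-8,1,-3,0,0,0,1,-12,2.5,-4.3,0,0,0,1,-16,4,-4.3,0,0,0,1,-19,5,-4.3,0,0,0,1,-20.5,5.4,-4.3,0,0,0,1,-20.5,5.4,-4.3,0,0,0,1,-20.5,5.4,-4.3,0,0,0,1])

```text
t: 18.5
tcp_pos: [0.5238, -0.3191, 0.11]
ee_rot: [-0.001, 0.767, 0.641, 0.0]
ft_force: [-0.6, -0.5, -1.3]
opening: 0.0004
finger_force: 0.0
```

```bash
python3 g.py; python3 - <<'E'
from h import *
for n in ['side','scene']:
    d=dict(np.load(n+'.npz')); w=cloud(d); q=(abs(w[...,0]-.54)<.08)&(abs(w[...,1]+.32)<.06)
    for lo,hi in[(.02,.062)]:
        m=q&(w[...,2]>lo)&(w[...,2]<hi); 
        if m.sum()>20: print(n,m.sum(),rect(w[m][:,:2]))
    m=q&(abs(w[...,0]-.524)<.008)&(abs(w[...,1]+.3217)<.03)&(w[...,2]<.07); print('z at pad',np.nanpercentile(w[m][:,2],[5,50,95]))
E
python3 -c "
import cv2;a=cv2.imread('pics/sceneg.png')[130:290,90:340];b=cv2.imread('pics/sideg.png')[100:290,200:340]
cv2.imwrite('pics/c6.png',cv2.hconcat([cv2.resize(a,(500,320)),cv2.resize(b,(240,320))]))"
```

```text
[ 0.52378099 -0.31912149  0.10999393] [-0.64304269 -0.51523006 -1.26822091] [[0.178, 0.984, -0.0], [0.984, -0.178, 0.002], [0.001, -0.001, -1.0]]
0.05580538852288631 -0.3284360952500141
scene plate 925 [[-0.0032, 0.005], [-0.028, 0.0785], [0.0814, 0.1518]] (array([-0.1, 24.6]), array([110.3,  12.1]), 89.98)
scene top 279 [[-0.0039, 0.0048], [-0.0274, 0.0782], [0.1403, 0.1527]] (array([-0.5, 25.2]), array([109.,  12.]), 90.43)
scene stop 82 [[-0.0252, 0.0241], [0.0799, 0.0934], [0.0604, 0.0724]] (array([-0.4, 86.7]), array([49.8, 14.2]), 179.18)
scene handle 110 [[-0.0086, 0.0069], [-0.1163, -0.0875], [0.0858, 0.0984]] (array([  -0.4, -102.2]), array([30.2, 16.8]), 90.8)
side plate 386 [[-0.0022, 0.0058], [-0.0284, 0.0803], [0.083, 0.152]] (array([ 1.8, 24.4]), array([114.8,   9.1]), 89.45)
side top 148 [[-0.0019, 0.0058], [-0.0262, 0.0791], [0.1412, 0.1523]] (array([ 2. , 24.4]), array([114.8,   8.1]), 90.06)
side stop 75 [[-0.0233, 0.0246], [0.079, 0.0943], [0.0608, 0.0726]] (array([ 1.2, 86. ]), array([49.5, 16.3]), 179.25)
side handle 65 [[-0.0071, 0.0089], [-0.1152, -0.0855], [0.0859, 0.0986]] (array([   0.7, -102. ]), array([33.1, 16.4]), 88.8)
side 516 (array([ 563.5, -322.9]), array([114.7,  89.8]), 177.85)
z at pad [0.01081069 0.04849538 0.05396881]
scene 1483 (array([ 562. , -324.6]), array([116.8,  91.8]), 178.88)
z at pad [0.01179119 0.04913601 0.05428503]
```

View pics/c6.png

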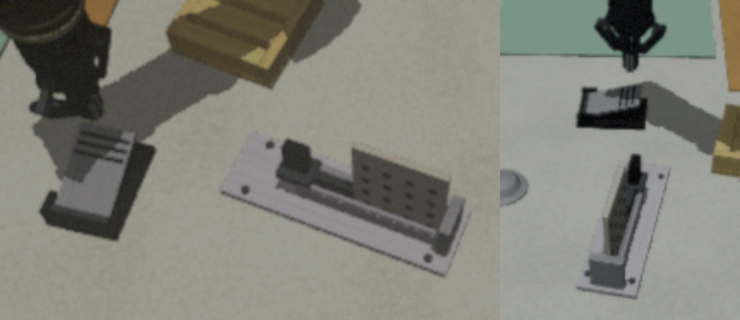

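The plate is tight: its centre is at 24.6–25 mm and the handle at -102 mm, which puts the jaw at about 50 mm. The fingers are over the ribbed pad and its height of 48.5 mm fits. Pressing.

jog_arm(motion=[0,0,3,0,0,0,1,0,0,5,0,0,0,1,0,0,6,0,0,0,1,0,0,6.8,0,0,0,1,0,0,7.4,0,0,0,1,0,0,8,0,0,0,1,0,0,8.5,0,0,0,1,0,0,8.7,0,0,0,1,0,0,8.8,0,0,0,1,0,0,8.8,0,0,0,1])

```text
t: 19.9
tcp_pos: [0.5233, -0.3211, 0.0266]
ee_rot: [0.0, 0.768, 0.64, 0.001]
ft_force: [-16.1, 9.4, 49.9]
opening: -0.0001
finger_force: 24.8
```

It's on the stop at 0.0266 with more force than needed. I'll ease off slightly, hold, then release.

jog_arm(motion=[0,0,-0.2,0,0,0,1,0,0,-0.2,0,0,0,1,0,0,-0.2,0,0,0,1,0,0,-0.2,0,0,0,1,0,0,-1,0,0,0,1,0,0,-2,0,0,0,1,0,0,-3.5,0,0,0,1,0,0,-6,0,0,0,1,0,0,-10,0,0,0,1,0,0,-14,0,0,0,1])

```text
t: 21.15
tcp_pos: [0.5232, -0.3208, 0.1636]
ee_rot: [-0.0, 0.768, 0.641, -0.0]
ft_force: [0.7, -0.4, -0.3]
opening: -0.0
finger_force: 0.0
```

```bash
python3 g.py; python3 - <<'E'
from h import *
for n in ['side','scene']:
    w=cloud(dict(np.load(n+'.npz')))
    m=(abs(w[...,0]-.524)<.008)&(abs(w[...,1]+.3217)<.03)&(w[...,2]<.07); print('z at pad',np.nanpercentile(w[m][:,2],[5,50,95]))
    for nm,c in [('mouse',(.7385,.213)),('cover',(.736,-.11))]:
        m=(np.hypot(w[...,0]-c[0],w[...,1]-c[1])<.09)&(w[...,2]>.008)&(w[...,2]<.04); print(nm,rect(w[m][:,:2]))
    m=(np.hypot(w[...,0]-.49,w[...,1]-.295)<.1)&(w[...,2]>.1)&(w[...,2]<.109); print('short',rect(w[m][:,:2]))
E
```

```text
[ 0.52318849 -0.32076647  0.16358396] [ 0.74421826 -0.43275415 -0.33035597] [[0.179, 0.984, -0.001], [0.984, -0.179, 0.0], [-0.0, -0.001, -1.0]]
0.05551656371767029 -0.33016050761053267
scene plate 925 [[-0.0034, 0.005], [-0.028, 0.0785], [0.0818, 0.1518]] (array([-0.3, 24.8]), array([109.7,  12.2]), 89.73)
scene top 277 [[-0.0046, 0.005], [-0.0275, 0.0778], [0.1405, 0.1524]] (array([-0.3, 24.8]), array([109.5,  12. ]), 90.08)
scene stop 78 [[-0.025, 0.0243], [0.0798, 0.0933], [0.0609, 0.0733]] (array([-0.3, 86.5]), array([51., 14.]), 179.38)
scene handle 108 [[-0.009, 0.0075], [-0.116, -0.0875], [0.0866, 0.0984]] (array([  -0.4, -101.8]), array([30.7, 17.7]), 93.13)
side plate 386 [[-0.0022, 0.006], [-0.0285, 0.0798], [0.0828, 0.1519]] (array([ 2. , 25.4]), array([112.8,   8.7]), 89.93)
side top 148 [[-0.0021, 0.0061], [-0.027, 0.0789], [0.1404, 0.1523]] (array([ 2. , 24.7]), array([111.4,   8.7]), 89.78)
side stop 74 [[-0.0234, 0.0245], [0.0796, 0.0948], [0.0614, 0.0723]] (array([ 0.6, 87.4]), array([48.3, 15.8]), 178.77)
side handle 61 [[-0.007, 0.0085], [-0.1155, -0.0868], [0.0873, 0.0988]] (array([   0.5, -101.8]), array([30.3, 15.9]), 87.32)
z at pad [0.01052834 0.04924282 0.05383331]
mouse (array([739.5, 213.9]), array([104.9,  59.2]), 21.83)
cover (array([ 737.3, -109.7]), array([77.8, 65.3]), 10.43)
short (array([510.9, 288.5]), array([112. ,  53.2]), 76.74)
z at pad [0.01189631 0.04978922 0.05437668]
mouse (array([737.9, 212.2]), array([104.9,  59.6]), 20.81)
cover (array([ 736.1, -109.8]), array([73.8, 70.2]), 39.66)
short (array([508.5, 289.4]), array([109.2,  55.4]), 76.18)
```

```bash
python3 -c "
from rig import job; print(job.close_job())"
```

```text
the job is handed in; nothing more can be done
None
```

The job is handed in, with no verdict returned. At my last check the tall plate was clamped against the end stop, the pedal had been pressed to its stop for about half a second and was up again, and the short plates, mouse and cover had not moved.

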